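# Hold the SWR meter against its sprung mounting plate

## Task

Take the aluminium meter box with the selector knob and dial on top, and slide it along the tabletop, never lifting it, out of its parking outline until it stands squarely inside the taped outline in front of the mounting bracket, pausing there a moment just short of the plate. Then push it straight on so that its end without the knob lies flat and centred on the bracket's spring-loaded plate, and finish while still holding it there with a steady push of about 11 newtons on the plate (6 to 16 will do; never drive the springs fully home) so that I can put in the screws from behind. Leave everything else on the table where it is.

Things in the scene. Friction and masses are not known exactly. Their poses are not given: they have to be found in the camera images.
- meter_center (a point): centre (28 mm up) of the meter: loose aluminium box, 56 mm (x) x 110 mm long (y) x 56 mm high, 0.35 to 0.65 kg. On top a round black knob (26 mm across, 16 high) 32 mm from the centre towards -y, a pale dial towards +y. Its +y end goes on the plate. Long sides (x = +-28 mm) are flat for gripping; two stubs on the +x side at y = +-40 mm, 10 mm long, are only looks
- bracket: fixed steel bracket. Origin on the tabletop under the centre of its sprung plate's resting face; the plate faces the bracket's -y and yields along +y. Upright wall 130 mm wide (x), 64 mm high, 45 mm behind that face; base plate to 120 mm behind it. In front of the plate is bare tabletop
- plate_face (a point): centre of the front face of the sprung plate (moves with it), 29 mm above the tabletop; plate 100 mm wide (x), 48 mm high (5 to 53 mm above the table); axes as the bracket's
- sprung_plate (a joint): how far the plate is pushed in, m: 0 at rest, stop at 0.026. Spring without preload, 1 N per mm, so 11 mm means 11 N on the meter; the table's friction on the meter (about 2 to 6 N) comes on top of that for whoever pushes
- outline_center (a point): on the tabletop, centre of the tape outline in front of the plate, 90 mm before its resting face; axes as the bracket's. Inside 84 mm (x) by 138 mm (y); the meter stands in it with its y along the bracket's y, when centred with 35 mm of air to the plate. Two equal outlines elsewhere are the parking places
- finned_load: look-alike bystander: plain aluminium box 56 x 110 x 56 mm high with six cooling fins across its top, no knob and no dial; stands on the other parking outline. Origin: centre of its underside, long side along its y axis
- paperweight: bystander: clear glass dome, 72 mm across, 42 mm high; origin at the centre of its underside
- paddle_key: bystander: black dual-lever paddle key, base 95 x 75 mm, 38 mm high; origin at the centre of its underside
- adapter_a: bystander: grey coaxial adapter standing upright, 25 mm across, 36 mm high; origin at the centre of its underside
- adapter_b: bystander: a second, equal grey coaxial adapter
- screwdriver: bystander: screwdriver 180 mm long lying along its x axis behind the bracket
- screw_jar: bystander: small jar, 56 mm across, 65 mm high; origin at the centre of its underside
Mind the look-alikes: they are no part of the job. What is shaped like the part that bears meter_center but blue, pink or yellow is not meant.

How it is judged:
On the way:
1. the meter stands squarely inside the taped outline in front of the plate, not yet pressing (x of meter_center in the frame of outline_center between -0.014 and 0.014 m and y of meter_center in the frame of outline_center between -0.016 and 0.016 m and angle between the y axis of meter_center and the y axis of bracket, either way round below 0.12 rad and contact force between meter and sprung_plate below 1 N and height (world z) of meter_center below 0.034 m), for 0.2 s.
At the end, for the whole second after the job is handed in: Held by the robot, the meter stands on the tabletop, end flat on the sprung plate (within 0.08 rad), centred on it within 12 mm, at rest, pressing it with 5 to 17 N through the whole last second (contact force between meter and sprung_plate between 5 and 17 N and x of meter_center in the frame of bracket between -0.012 and 0.012 m and angle between the y axis of meter_center and the y axis of bracket, either way round below 0.08 rad and height (world z) of meter_center below 0.034 m and angle between meter_center's own z axis and vertical below 0.08 rad and y of meter_center in the frame of bracket above -0.055 m and linear speed of meter below 0.01 m/s and contact force between any of the fingers, the arm and meter above 2 N); the arm keeps its last pose, push and grip.
It fails at once if the meter is lifted more than 8 mm or tipped (height (world z) of meter_center above 0.036 m or angle between meter_center's own z axis and vertical above 0.2 rad).
It fails at once if the springs are driven home (value of joint sprung_plate above 0.024 m).
It fails at once if something else on the table is disturbed (moved over 25 mm) (distance of any of finned_load, paperweight, paddle_key, adapter_a, adapter_b, screwdriver, screw_jar from where it was at the start of the episode above 0.025 m).
It also fails if it takes over 48 s, if anything falls off the work surface, if the arm or the gripper's body presses on something with over 40 N, if the wrist force passes 120 N, or if a joint passes its speed limit or range.

## Robot

A 6-joint arm with a two-finger parallel gripper is mounted at the origin on the work surface. World frame = base frame: x ahead of the robot, y to its left, z up, the work surface at z = 0. Lengths are in m, angles in rad, forces in N, time in s.
With the tool pointing down it reaches from about 0.3 to 0.875 m from the base axis. Payload 4.2 kg.
Tool frame: the origin (TCP) lies midway between the tips of the shut fingers; the grasp point (between the pads) lies 19 mm behind it; z points along the fingers, x is the direction in which the jaws open and shut, and the axes are right-handed (so a half turn about z gives the same grasp; the last joint's range is limited). The gripper opens to 85 mm and grips with 20 to 120 N. Pads are 22 mm wide; open, the fingers measure 114 mm over their backs; the gripper's body (76 mm by 85 mm) begins 54 mm behind the grasp point. The pads swing forward as they close: fully open they stand 13 mm farther back than shut.
Start: joints at [1.132, 0.32, 1.565, -0, 1.257, -0.02], TCP at [0.234, 0.525, 0.231] pointing down, gripper open.
Joint ranges: [-3.11, 3.11], [-0.84, 2.01], [0.21, 2.61], [-1.34, 4.49], [0.05, 2.63], [-2.56, 2.56]. Speed limits (rad/s): [2.57, 2.57, 3.14, 3.14, 3.14, 3.14].

## Interface

Orientations are given as a rotation vector (axis times angle).
In Python, from plant import r, get_image gives the robot as it stands.
- The arm moves only by the shell command python3 -m pendant 'ROWS' [OPENING] [FORCE]. ROWS is JSON, a list of rows, each an object with "dp": the shift along the tool's x, y, z scaled (see below), a list of three; "spin": the turn about the tool's z scaled (see below). A call has 1 to 8 rows; each row is the pose to reach, as a shift and turn from the pose commanded when the call began, along the tool's axes at that moment, turning the shorter way round; what a row does not reach only later rows make up. The controller multiplies each number of a shift by 150 mm and each number of a turn by 180 degrees. A row lasts 1/8 s, in which the tool goes at most 62.5 mm and 10.7 degrees, less where a joint would pass 70% of its speed; a pose out of reach is approached as far as the arm can. A call with a number of a shift or a turn outside -1 to 1 is refused whole. A call with a gripper value outside its range is refused whole. OPENING is the gripper command: -1 is fully open, 1 is shut, values between are in proportion, set as the call begins (- or left out, the last holds). The fingers move at their own pace and stop on an object; FORCE is the grip in N (left out, the last holds). Time passes only in rows, so rows that repeat a pose let the fingers close. It gives the time, the measured TCP pose, the force and the opening at its end, in the units of the state.
- r.get_obs(): the state, without advancing time (a new reading comes with each control period).
- get_image(name): name is "scene" or "top" or "wrist"; returns a dict with "image" (400x640x3 uint8, blue, green, red), "fx", "fy", "cx", "cy" (pixels), "view" (4x4, takes a point from world to camera coordinates); the wrist camera has in their place "mount" (4x4, takes a point from camera to tool coordinates, whose origin is the TCP and whose axes are the tool frame's). Camera axes: x right, y down, z forward; pixel columns grow to the right and rows downward; lengths in m; the calibration is good to about 2 mm. A picture is of the moment at which its call begins: read the wrist's pose just before it. There is no depth.
- r.close_job(): hands the job in, once; it reports no verdict.
The state is a dict: "t": time; "joint_pos": joint angles; "joint_velocities": joint speeds; "joint_torque": joint torques, N m; "tool_pos": TCP position; "orientation": TCP orientation; "force": force on the tool from outside, world axes, zero at the start; "torque": the same for the moment, N m; "finger_gap": opening from 0.0 (shut) to 1.0 (fully open).
Only numpy, scipy, OpenCV 4.12 (cv2) and the standard library are available. Lean on these libraries where they do the work, as an engineer would, in place of code of your own. Each camera call takes 0.05 s, during which the arm holds its last target.

## Working session

There is one attempt and no reset: what is moved stays moved. The work goes in short steps, Python scripts to look and compute and a shell command to move; the robot and the scene stay as the last step left them, time stands still between calls to the robot, and variables do not carry over. Pictures are saved under pics/ and viewed, and the job is handed in when it is done.

```bash
mkdir -p pics; ls
python3 - <<'E'
from plant import r,get_image
import cv2
o=r.get_obs();print({k:(v if not hasattr(v,'round') else v) for k,v in o.items()})
for n in("scene","top","wrist"):
    d=get_image(n);cv2.imwrite(f"pics/{n}0.png",d["image"]);print(n,d["fx"],d["cx"],d["cy"],d.get("view",d.get("mount")))
E
```

```text
pics
{'t': 0.0, 'joint_pos': array([ 1.13198962e+00,  3.20280763e-01,  1.56569730e+00, -2.21922437e-05,
        1.25740688e+00, -1.99998391e-02]), 'joint_velocities': array([ 0.00147643, -0.00049826, -0.00081859, -0.00095789, -0.00039691,
        0.00079063]), 'joint_torque': array([-1.32479538e-03, -4.15527034e+01, -2.34151858e+01, -9.12363203e-05,
        8.26572650e-03, -1.44147867e-07]), 'tool_pos': array([0.23363262, 0.52485907, 0.23048157]), 'orientation': array([ 2.63388459e+00,  1.71061259e+00, -2.37304815e-03]), 'force': array([-0.18581196,  0.54621657,  1.13007533]), 'torque': array([-0.02818119,  0.01783523,  0.00542264]), 'finger_gap': 1.0022459205841818}
scene 410.1794913900108 312.0330512286773 197.1360419638131 [[ 0.7647563   0.64417619 -0.01359588 -0.46391929]
 [ 0.49394253 -0.59968934 -0.62959786 -0.20923238]
 [-0.41372525  0.47477334 -0.77680222  1.38966839]
 [ 0.          0.          0.          1.        ]]
top 400.9596214771899 314.81790475133914 191.96298086484467 [[ 0.01215477 -0.99958086  0.02627469  0.03484854]
 [-0.99325551 -0.01509962 -0.11495864  0.56093792]
 [ 0.1153072  -0.02470018 -0.99302273  1.03440678]
 [ 0.          0.          0.          1.        ]]
wrist 358.1459700094637 318.68219123175436 205.48072497174715 [[ 9.99999648e-01  2.97819921e-04 -7.84680682e-04 -2.02691008e-04]
 [-6.99604039e-05  9.61250094e-01  2.75677805e-01 -6.96862067e-02]
 [ 8.36376721e-04 -2.75677653e-01  9.61249776e-01 -1.43771861e-01]
 [ 0.00000000e+00  0.00000000e+00  0.00000000e+00  1.00000000e+00]]
```

View pics/scene0.png

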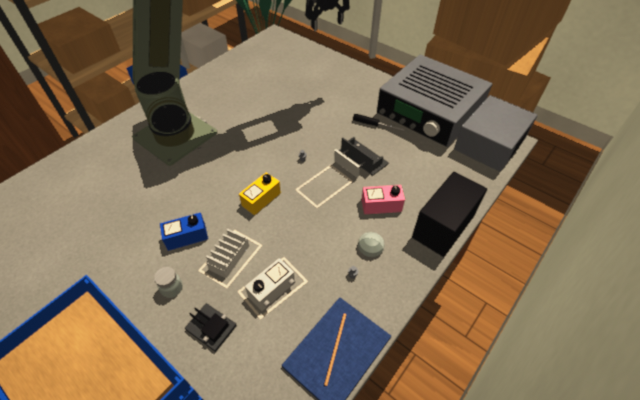

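View pics/top0.png

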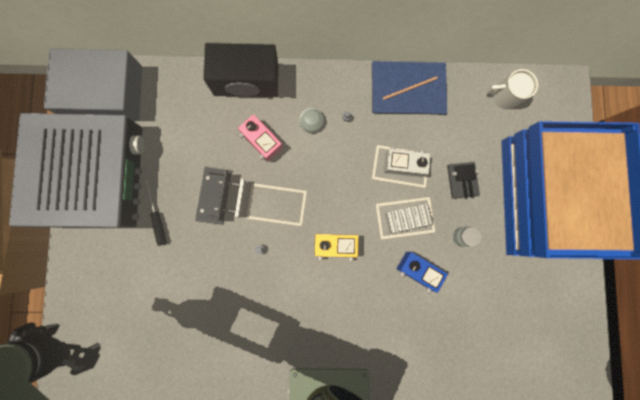

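View pics/wrist0.png

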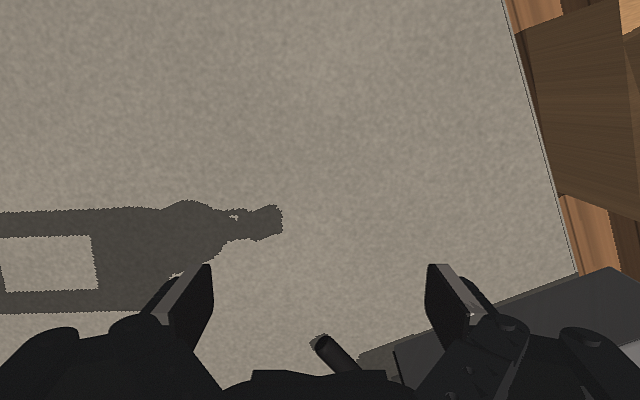

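Run:
```python
import cv2
im=cv2.imread("pics/top0.png")
cv2.imwrite("pics/c1.png",cv2.resize(im[130:250,360:500],None,fx=5,fy=5,interpolation=cv2.INTER_CUBIC))
cv2.imwrite("pics/c2.png",cv2.resize(im[150:240,185:320],None,fx=5.5,fy=5.5,interpolation=cv2.INTER_CUBIC))
im=cv2.imread("pics/scene0.png")
cv2.imwrite("pics/c3.png",cv2.resize(im[130:330,180:410],None,fx=3,fy=3,interpolation=cv2.INTER_CUBIC))
```

```text
(no output)
```

View pics/c1.png

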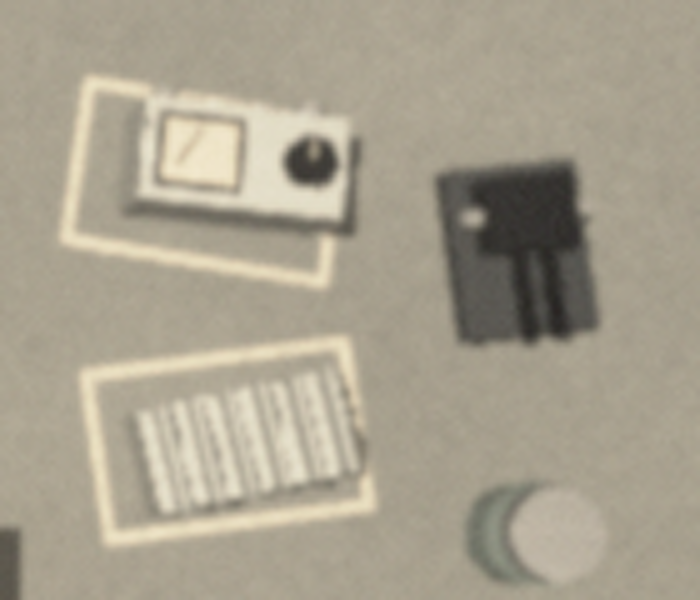

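View pics/c2.png

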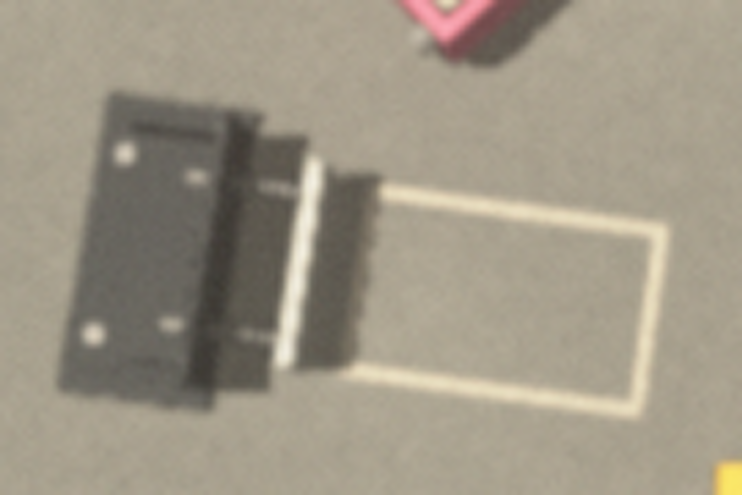

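View pics/c3.png

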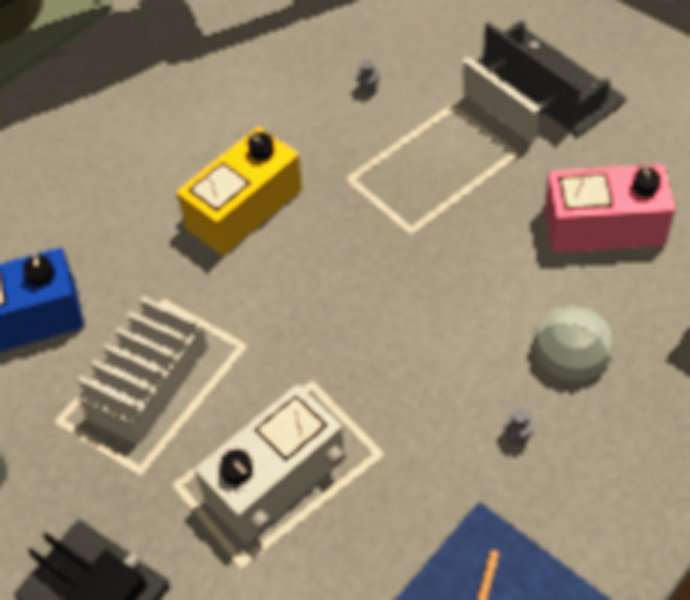

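```bash
cat > h.py <<'E'
import numpy as np, cv2
from plant import r,get_image
from scipy.spatial.transform import Rotation as R
def ray(d,pts,z,view=None):
    V=np.array(d["view"]) if view is None else view
    P=np.atleast_2d(np.array(pts,float)); 
    c=np.c_[(P[:,0]-d["cx"])/d["fx"],(P[:,1]-d["cy"])/d["fy"],np.ones(len(P))]
    w=c@V[:3,:3]; o=-V[:3,:3].T@V[:3,3]
    return o+w*((z-o[2])/w[:,2])[:,None]
def wview(d,o):
    T=np.eye(4);T[:3,:3]=R.from_rotvec(o["orientation"]).as_matrix();T[:3,3]=o["tool_pos"]
    return np.linalg.inv(T@np.array(d["mount"]))
E
python3 - <<'E'
from h import *
np.set_printoptions(precision=4,suppress=True)
d=get_image("top")
def A(p,s,ox,oy): return (np.array(p,float)+.5)/s-.5+[ox,oy]
m=ray(d,A([(147,92),(355,120),(345,220),(135,200)],5,360,130),.056)[:,:2];print("meter",m,m.mean(0))
y=(m[0]+m[3]-m[1]-m[2]);print("yaw y-axis",np.arctan2(y[1],y[0])); print([np.linalg.norm(m[i]-m[i-1]) for i in range(4)])
p=ray(d,A([(326,160),(294,368)],5.5,185,150),.053)[:,:2];print("plate",p,p.mean(0),np.linalg.norm(p[0]-p[1]));x=p[0]-p[1];print("y ang",np.arctan2(x[1],x[0])+np.pi/2)
t=ray(d,A([(665,225),(638,412),(383,190),(345,372)],5.5,185,150),0)[:,:2];print(t)
for a,b in((0,1),(0,2),(1,3)):
  v=t[a]-t[b];print(np.arctan2(v[1],v[0]))
for n,c,z in(("fin",[(135,410),(345,360),(365,470),(160,515)],.06),("key",[(440,175),(575,160),(595,330),(460,340)],.02),("jar",[(558,535)],.065)):
  print(n,ray(d,A(c,5,360,130),z)[:,:2])
print(ray(d,[(311,120),(347,117),(262,249)],.02)); print(ray(d,[(239,124),(281,150),(262,158),(317,234),(358,234),(358,258),(317,258)],.056))
s=get_image("scene")
def B(p): return A(p,3,180,130)
print("scene meter",ray(s,B([(197,467),(305,387),(343,433),(243,505)]),.056)[:,:2])
print("scene plate",ray(s,B([(464,60),(538,105)]),.053)[:,:2])
print("scene tape",ray(s,B([(350,179),(411,230),(449,111),(513,155)]),0)[:,:2])
E
```

```text
meter [[ 0.6777 -0.1517]
 [ 0.6645 -0.2624]
 [ 0.6108 -0.2559]
 [ 0.6196 -0.1449]] [ 0.6432 -0.2037]
yaw y-axis 1.4721591836297074
[np.float64(0.05842345967790413), np.float64(0.11138009081761517), np.float64(0.05410459338850174), np.float64(0.11137978459717625)]
plate [[0.59   0.2283]
 [0.4914 0.24  ]] [0.5407 0.2341] 0.09930796655898734
y ang 1.4524516903073224
[[0.5678 0.0673]
 [0.4747 0.0792]
 [0.5831 0.2077]
 [0.4925 0.2237]]
-0.12751930284088686
-1.6798875731873755
-1.693075546293046
fin [[ 0.5088 -0.1431]
 [ 0.5364 -0.2531]
 [ 0.4794 -0.2624]
 [ 0.455  -0.1556]]
key [[ 0.6426 -0.3201]
 [ 0.6523 -0.395 ]
 [ 0.5586 -0.4028]
 [ 0.5521 -0.3286]]
jar [[ 0.4472 -0.36  ]]
[[ 0.7605  0.0551  0.02  ]
 [ 0.771  -0.0439  0.02  ]
 [ 0.4083  0.1797  0.02  ]]
[[ 0.735   0.2453  0.056 ]
 [ 0.6671  0.1332  0.056 ]
 [ 0.6449  0.1824  0.056 ]
 [ 0.449   0.0362  0.056 ]
 [ 0.4503 -0.0694  0.056 ]
 [ 0.3893 -0.0694  0.056 ]
 [ 0.3881  0.0355  0.056 ]]
scene meter [[ 0.6128 -0.2518]
 [ 0.6293 -0.1439]
 [ 0.6818 -0.1556]
 [ 0.6636 -0.2516]]
scene plate [[0.4918 0.2438]
 [0.5876 0.2404]]
scene tape [[0.4758 0.0821]
 [0.5642 0.0713]
 [0.4942 0.2178]
 [0.5826 0.2112]]
```

```bash
python3 -m pendant '[{"dp":[-1,1,0],"spin":0.4},{"dp":[-1,1,0],"spin":0.4},{"dp":[-1,1,0],"spin":0.4},{"dp":[-1,1,0],"spin":0.4},{"dp":[-1,1,0],"spin":0.4},{"dp":[-1,1,0],"spin":0.4},{"dp":[-1,1,0],"spin":0.4},{"dp":[-1,1,0],"spin":0.4}]' -1 40
```

```text
t: 1.25
tool_pos: [0.3098, 0.3272, 0.2313]
orientation: [-3.137, 0.162, -0.0]
force: [-0.9, -0.6, 0.2]
finger_gap: 0.997
```

```bash
python3 -m pendant '[{"dp":[0.85,1,0],"spin":0},{"dp":[0.85,1,0],"spin":0},{"dp":[0.85,1,0],"spin":0},{"dp":[0.85,1,0],"spin":0},{"dp":[0.85,1,0],"spin":0}]'; python3 -m pendant '[{"dp":[0.85,1,0],"spin":0},{"dp":[0.85,1,0],"spin":0},{"dp":[0.85,1,0],"spin":0},{"dp":[0.85,1,0],"spin":0},{"dp":[0.85,1,0],"spin":0}]';  python3 -m pendant '[{"dp":[0.85,1,0],"spin":0},{"dp":[0.85,1,0],"spin":0},{"dp":[0.85,1,0],"spin":0},{"dp":[0.85,1,0],"spin":0},{"dp":[0.85,1,0],"spin":0},{"dp":[0.85,1,0],"spin":0}]'
python3 - <<'E'
from h import *
o=r.get_obs();d=get_image("wrist");print(o["t"],o["tool_pos"],o["orientation"])
cv2.imwrite("pics/w1.png",d["image"])
E
```

```text
t: 1.88
tool_pos: [0.4209, 0.1647, 0.2312]
orientation: [-3.137, 0.165, 0.001]
force: [-0.3, 0.7, -0.9]
finger_gap: 0.998
t: 2.5
tool_pos: [0.5317, 0.0037, 0.2309]
orientation: [-3.136, 0.162, 0.002]
force: [0.0, -0.7, 0.1]
finger_gap: 1.0
t: 3.25
tool_pos: [0.6425, -0.1577, 0.2317]
orientation: [-3.137, 0.16, 0.001]
force: [-0.5, 0.5, -0.4]
finger_gap: 0.999
3.25 [ 0.64253291 -0.15770378  0.23170434] [-3.13667168e+00  1.60343185e-01  8.02306328e-04]
```

View pics/w1.png

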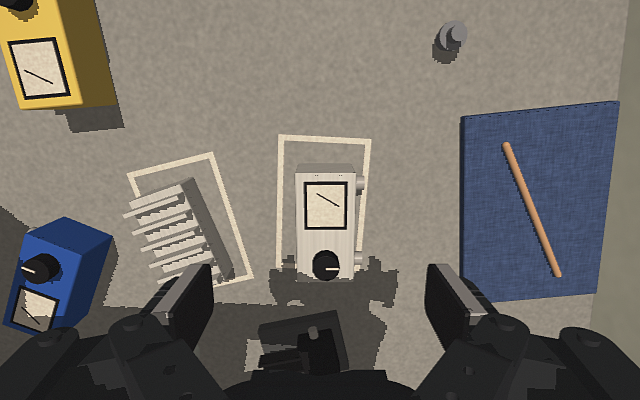

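Run:
```python
import cv2
im=cv2.imread("pics/w1.png")
cv2.imwrite("pics/w1c.png",cv2.resize(im[130:300,255:400],None,fx=3.5,fy=3.5,interpolation=cv2.INTER_CUBIC))
```

```text
(no output)
```

View pics/w1c.png

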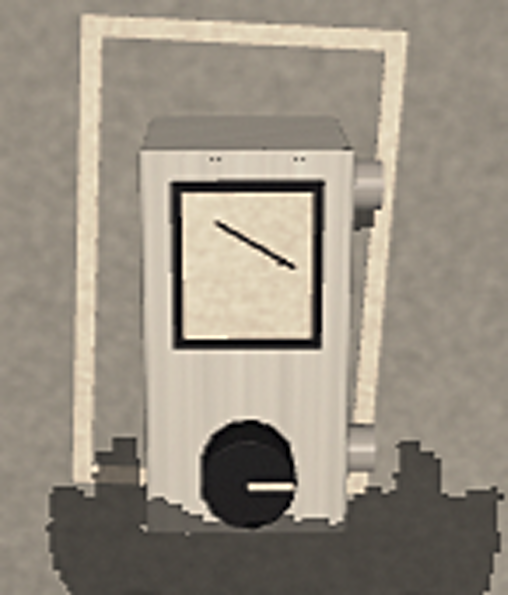

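Run:
```python
from h import *
np.set_printoptions(precision=4,suppress=True)
o=r.get_obs();d=get_image("wrist");V=wview(d,o)
p=(np.array([(140,150),(354,150),(345,531),(148,531)],float)+.5)/3.5-.5+[255,130]
m=ray(d,p,.056,V)[:,:2];print(m,m.mean(0),[np.linalg.norm(m[i]-m[i-1]) for i in range(4)])
for a,b in((0,3),(1,2)):
  y=m[a]-m[b];print(np.arctan2(y[1],y[0])-np.pi/2)
x=m[1]-m[0];print(np.arctan2(x[1],x[0]))
Rm=R.from_rotvec(o["orientation"]).as_matrix();print("toolx",np.arctan2(Rm[1,0],Rm[0,0]))
c=m.mean(0);e=np.r_[c,.02]-o["tool_pos"];print("delta tool",Rm.T@e, Rm.T@e/.15)
```

```text
[[ 0.6219 -0.1469]
 [ 0.677  -0.1526]
 [ 0.6664 -0.2611]
 [ 0.6111 -0.2555]] [ 0.6441 -0.204 ] [np.float64(0.10910646993952512), np.float64(0.05531611388004732), np.float64(0.10909811972778198), np.float64(0.055654086583082914)]
-0.09999831812455984
-0.09690026525586815
-0.10209244334674901
toolx -0.10225777043702874
delta tool [0.0062 0.0458 0.2118] [0.0415 0.3053 1.4122]
```

```bash
python3 -m pendant '[{"dp":[0.04,0.305,0],"spin":0},{"dp":[0.04,0.305,0.4],"spin":0},{"dp":[0.04,0.305,0.75],"spin":0},{"dp":[0.04,0.305,0.75],"spin":0},{"dp":[0.04,0.305,0.75],"spin":0}]' -1
python3 - <<'E'
from h import *
o=r.get_obs();d=get_image("wrist");print(o["t"],o["tool_pos"],o["orientation"])
cv2.imwrite("pics/w2.png",d["image"])
E
```

```text
t: 3.98
tool_pos: [0.6458, -0.2062, 0.1213]
orientation: [3.136, -0.163, 0.006]
force: [0.5, -0.1, 0.8]
finger_gap: 1.002
3.975 [ 0.64584066 -0.20615026  0.12134571] [ 3.13645869 -0.16312017  0.00600412]
```

View pics/w2.png

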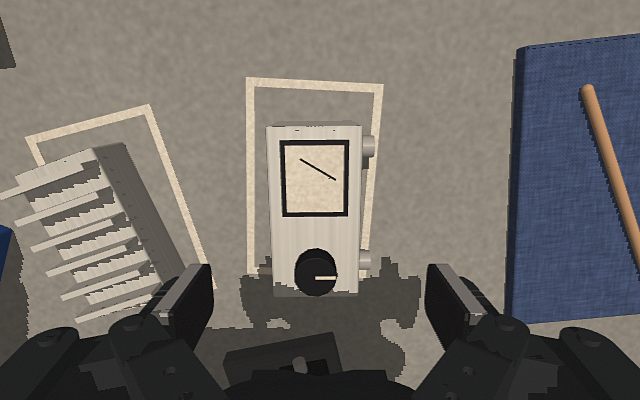

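```bash
python3 -m pendant '[{"dp":[-0.01,-0.01,0.35],"spin":0},{"dp":[-0.01,-0.01,0.6],"spin":0},{"dp":[-0.01,-0.01,0.75],"spin":0},{"dp":[-0.01,-0.01,0.75],"spin":0},{"dp":[-0.01,-0.01,0.75],"spin":0}]' -1
python3 -m pendant '[{"dp":[0,0,0],"spin":0},{"dp":[0,0,0],"spin":0},{"dp":[0,0,0],"spin":0},{"dp":[0,0,0],"spin":0},{"dp":[0,0,0],"spin":0},{"dp":[0,0,0],"spin":0},{"dp":[0,0,0],"spin":0},{"dp":[0,0,0],"spin":0}]' 1 60
python3 - <<'E'
from h import *
o=r.get_obs();d=get_image("wrist");print(o["t"],o["tool_pos"],o["orientation"])
cv2.imwrite("pics/w3.png",d["image"])
d=get_image("top");cv2.imwrite("pics/t3.png",d["image"][100:260,200:500])
E
```

```text
t: 4.65
tool_pos: [0.645, -0.2052, 0.009]
orientation: [3.136, -0.164, 0.007]
force: [0.0, -0.3, 0.6]
finger_gap: 1.002
t: 5.65
tool_pos: [0.6439, -0.2049, 0.008]
orientation: [3.137, -0.164, 0.003]
force: [0.9, 0.6, 5.8]
finger_gap: 0.646
5.65 [ 0.64391348 -0.20494713  0.00798429] [ 3.13670354 -0.16398855  0.00343817]
```

View pics/w3.png

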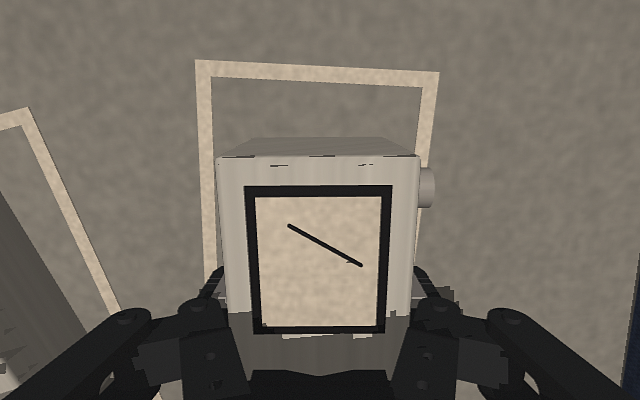

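View pics/t3.png

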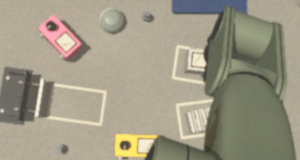

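```bash
cat > off.py <<'E'
from h import *
import sys
np.set_printoptions(precision=4,suppress=True)
o=r.get_obs();d=get_image("wrist");V=wview(d,o)
Rm=R.from_rotvec(o["orientation"]).as_matrix()
p=np.array(eval(sys.argv[1]),float);m=ray(d,p,.056,V)
print("tool frame corners",(m-o["tool_pos"])@Rm); a=m.mean(0)[:2];x=m[1]-m[0];th=np.arctan2(x[1],x[0]);print(m[:,:2],"yaw",th,"toolyaw",np.arctan2(Rm[1,0],Rm[0,0]))
c=a+.055*np.array([np.sin(th),-np.cos(th)]);print("centre",c)
E
python3 off.py '[(218,156.5),(420,156.5)]'
```

```text
tool frame corners [[-0.0267 -0.0558 -0.0481]
 [ 0.0273 -0.0558 -0.048 ]]
[[ 0.623  -0.1466]
 [ 0.6768 -0.1523]] yaw -0.10468962105845954 toolyaw -0.10448642868625228
centre [ 0.6442 -0.2042]
```

```bash
python3 -m pendant '[{"dp":[-0.06,-0.1,0],"spin":0},{"dp":[-0.14,-0.25,0],"spin":0},{"dp":[-0.22,-0.4,0],"spin":0},{"dp":[-0.3,-0.55,0],"spin":0},{"dp":[-0.38,-0.7,0],"spin":0},{"dp":[-0.45,-0.8,0],"spin":0},{"dp":[-0.5,-0.87,0],"spin":0},{"dp":[-0.5,-0.87,0],"spin":0}]'
python3 - <<'E'
from h import *
o=r.get_obs();d=get_image("wrist");print(o["t"],o["tool_pos"],o["orientation"],o["force"])
cv2.imwrite("pics/w4.png",d["image"])
E
```

```text
t: 6.8
tool_pos: [0.5834, -0.0663, 0.008]
orientation: [-3.137, 0.163, -0.006]
force: [1.4, 0.8, 8.6]
finger_gap: 0.648
6.8 [ 0.58336022 -0.06630431  0.00796885] [-3.1369983   0.16313288 -0.0056059 ] [1.43725763 0.84123237 8.59618931]
```

View pics/w4.png

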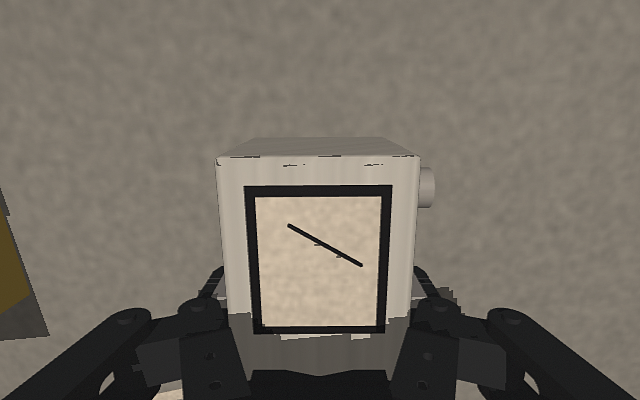

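Slides well, with the grip unchanged (top edge still at row 157, columns 218–418). Continue.

```bash
python3 -m pendant '[{"dp":[-0.06,-0.1,0],"spin":0},{"dp":[-0.14,-0.25,0],"spin":0.0},{"dp":[-0.22,-0.4,0],"spin":0},{"dp":[-0.3,-0.55,0],"spin":0},{"dp":[-0.38,-0.7,0],"spin":0},{"dp":[-0.45,-0.8,0],"spin":0.004},{"dp":[-0.5,-0.87,0],"spin":0.005},{"dp":[-0.5,-0.87,0],"spin":0.005}]'
python3 - <<'E'
from h import *
o=r.get_obs();d=get_image("wrist");print(o["t"],o["tool_pos"],o["orientation"],o["force"])
cv2.imwrite("pics/w5.png",d["image"])
d=get_image("top");cv2.imwrite("pics/t5.png",d["image"])
E
```

```text
t: 7.85
tool_pos: [0.5226, 0.0716, 0.008]
orientation: [-3.135, 0.187, -0.006]
force: [1.3, 3.5, 9.1]
finger_gap: 0.649
7.85 [0.52264993 0.07157177 0.00797672] [-3.13481486  0.18741857 -0.00644673] [1.29583438 3.53470236 9.13293954]
```

View pics/w5.png

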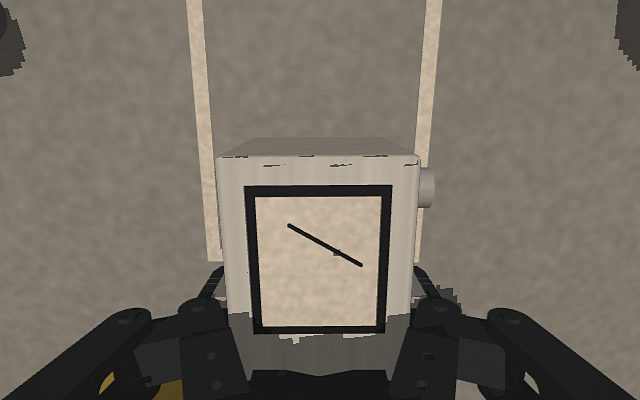

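View pics/t5.png

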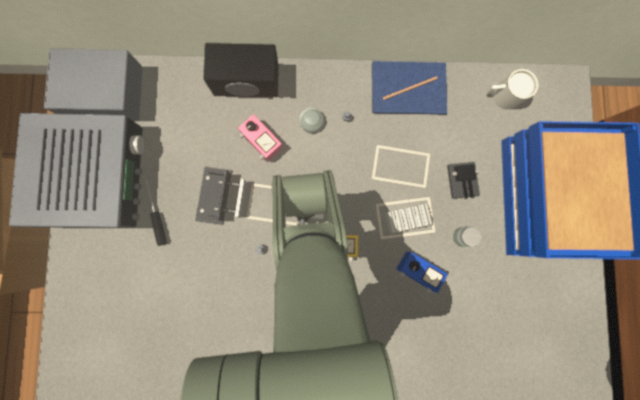

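```bash
cat > tape.py <<'E'
from h import *
np.set_printoptions(precision=4,suppress=True)
o=r.get_obs();d=get_image("wrist");V=wview(d,o);im=d["image"]
L=[];Rr=[]
for v in range(2,130,4):
    b=cv2.GaussianBlur(im,(3,3),0)[v].astype(int)
    m=b.min(1)>165   # bright tape
    for lo,hi,out in((150,260,L),(380,460,Rr)):
        u=np.where(m[lo:hi])[0]+lo
        if 8<len(u)<25: out.append((u.mean(),v))
print(len(L),len(Rr), im[20,195],im[20,300])
l=ray(d,L,0,V)[:,:2];q=ray(d,Rr,0,V)[:,:2]
f=[cv2.fitLine(k.astype(np.float32),cv2.DIST_HUBER,0,.01,.01).ravel() for k in(l,q)]
for k in f: print(k, "yaw",np.arctan2(k[1],k[0])%np.pi-np.pi/2)
dirs=sum(k[:2]*np.sign(k[1]) for k in f);dirs/=np.linalg.norm(dirs);n=np.array([dirs[1],-dirs[0]])
a,b=l.mean(0)@n,q.mean(0)@n
print("bracket yaw",np.arctan2(dirs[1],dirs[0])-np.pi/2,"width",b-a,"TCP x-offset from midline",o["tool_pos"][:2]@n-(a+b)/2)
Rm=R.from_rotvec(o["orientation"]).as_matrix();print("toolyaw",np.arctan2(Rm[1,0],Rm[0,0]),o["tool_pos"])
E
python3 tape.py
```

```text
0 0 [160 184 201] [111 122 130]Traceback (most recent call last):
  File "tape.py", line 12, in <module>
    l=ray(d,L,0,V)[:,:2];q=ray(d,Rr,0,V)[:,:2]
      ~~~^^^^^^^^^
  File "h.py", line 7, in ray
    c=np.c_[(P[:,0]-d["cx"])/d["fx"],(P[:,1]-d["cy"])/d["fy"],np.ones(len(P))]
             ~^^^^^
IndexError: index 0 is out of bounds for axis 1 with size 0
```

```bash
sed -i 's/b.min(1)>165/b[:,1]>158/' tape.py; python3 tape.py; python3 off.py '[(218,156.5),(420,156.5)]'
python3 - <<'E'
from h import *
np.set_printoptions(precision=4,suppress=True)
# near tape end row ~262 outer left edge
o=r.get_obs();d=get_image("wrist");print(ray(d,[(209,262),(420,262)],0,wview(d,o)))
E
```

```text
32 32 [160 182 199] [110 122 130]
[0.1275 0.9918 0.4856 0.1606] yaw -0.12779772
[0.1279 0.9918 0.5762 0.1502] yaw -0.1282922
bracket yaw -0.12804496 width 0.09113296082300454 TCP x-offset from midline 0.002542404199805115
toolyaw -0.12032835796286537 [0.5227 0.0716 0.008 ]
tool frame corners [[-0.0268 -0.0558 -0.048 ]
 [ 0.0274 -0.0558 -0.0478]]
[[0.5026 0.1301]
 [0.5564 0.1235]] yaw -0.12083090201874915 toolyaw -0.12045368521154365
centre [0.5229 0.0722]
[[0.4725 0.0766 0.    ]
 [0.5692 0.0647 0.    ]]
```

```bash
python3 -m pendant '[{"dp":[0,-0.08,0],"spin":0.0025},{"dp":[-0.005,-0.18,0],"spin":0.0025},{"dp":[-0.01,-0.28,0],"spin":0.0025},{"dp":[-0.013,-0.38,0],"spin":0.0025},{"dp":[-0.013,-0.45,0],"spin":0.0025},{"dp":[-0.013,-0.48,0],"spin":0.0025},{"dp":[-0.013,-0.48,0],"spin":0.0025},{"dp":[-0.013,-0.48,0],"spin":0.0025}]'
python3 -m pendant '[{"dp":[0,0,0],"spin":0},{"dp":[0,0,0],"spin":0},{"dp":[0,0,0],"spin":0}]'
python3 - <<'E'
from h import *
o=r.get_obs();d=get_image("wrist");print(o["t"],o["tool_pos"],o["orientation"],o["force"])
cv2.imwrite("pics/w6.png",d["image"])
d=get_image("top");cv2.imwrite("pics/t6.png",cv2.resize(d["image"][150:240,185:320],None,fx=5.5,fy=5.5,interpolation=cv2.INTER_CUBIC))
d=get_image("scene");cv2.imwrite("pics/s6.png",cv2.resize(d["image"][100:260,270:410],None,fx=3.6,fy=3.6,interpolation=cv2.INTER_CUBIC))
E
```

```text
t: 9.15
tool_pos: [0.5284, 0.1417, 0.008]
orientation: [3.135, -0.199, 0.003]
force: [-0.7, -4.7, 11.0]
finger_gap: 0.648
t: 9.52
tool_pos: [0.5284, 0.1417, 0.0079]
orientation: [3.135, -0.199, 0.003]
force: [-0.8, -4.8, 10.6]
finger_gap: 0.653
9.525 [0.52841202 0.14166972 0.00792873] [ 3.13458885e+00 -1.99280605e-01  2.59130683e-03] [-0.84420428 -4.75615721 10.58234828]
```

View pics/w6.png

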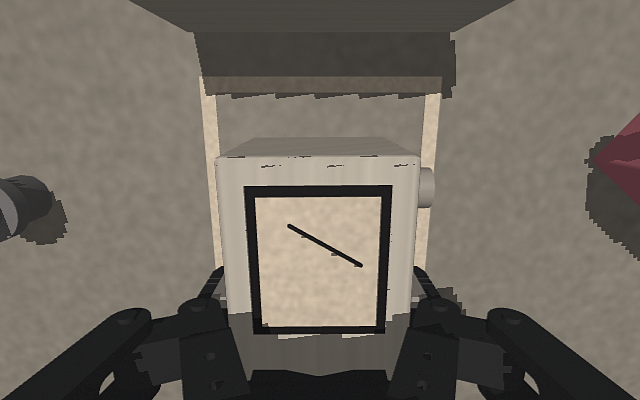

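View pics/t6.png

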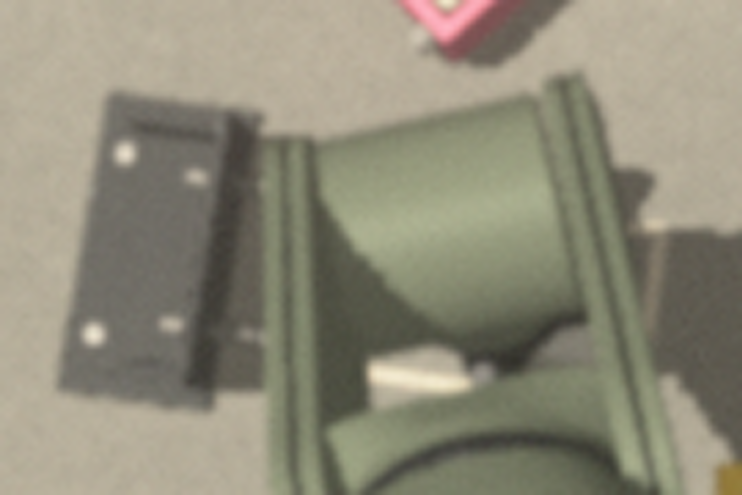

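View pics/s6.png

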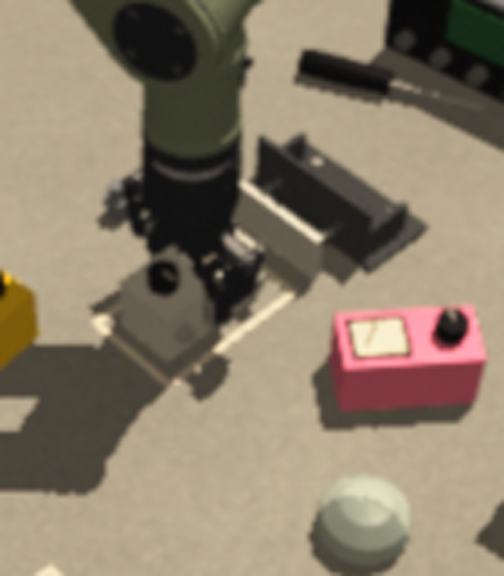

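```bash
cat > m6.py <<'E'
from h import *
np.set_printoptions(precision=4,suppress=True)
o=r.get_obs();d=get_image("wrist");V=wview(d,o)
def fr(p,z,n):
    m=ray(d,p,z,V)[:,:2];x=m[1]-m[0];print(n,m.ravel(),"w",np.linalg.norm(x),"yaw",np.arctan2(x[1],x[0]));
    t=m-o["tool_pos"][:2];Rm=R.from_rotvec(o["orientation"]).as_matrix()[:2,:2];print("   mid in tool",(t@Rm).mean(0))
fr([(193.5,32),(455,32)],.005,"plate")
fr([(199,76.5),(442,76.5)],0,"far outer tape")
fr([(218,156.5),(419,156.5)],.056,"meter edge")
print(o["tool_pos"],o["force"])
E
python3 m6.py
python3 - <<'E'
import cv2
im=cv2.imread("pics/w6.png");cv2.imwrite("pics/w6c.png",cv2.resize(im[0:180,170:470],None,fx=2.6,fy=2.6,interpolation=cv2.INTER_CUBIC))
E
```

```text
plate [0.4942 0.2418 0.5912 0.2294] w 0.09779478009248962 yaw -0.12657803421566324
   mid in tool [ 0.0023 -0.095 ]
far outer tape [0.4913 0.2267 0.5875 0.2144] w 0.0970229646747438 yaw -0.1267191757235479
   mid in tool [ 0.0009 -0.0796]
meter edge [0.5089 0.2004 0.5622 0.1936] w 0.05375849529447493 yaw -0.12699739037679977
   mid in tool [ 0.0001 -0.0558]
[0.5284 0.1417 0.0079] [-0.0951 -4.6195 11.2841]
```

View pics/w6c.png

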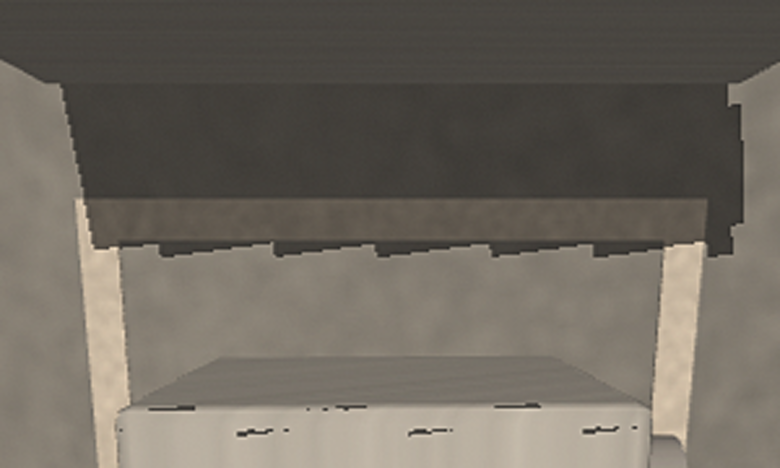

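```bash
python3 -m pendant '[{"dp":[0.008,-0.04,0],"spin":0},{"dp":[0.008,-0.08,0],"spin":0},{"dp":[0.008,-0.12,0],"spin":0},{"dp":[0.008,-0.16,0],"spin":0},{"dp":[0.008,-0.2,0],"spin":0},{"dp":[0.008,-0.23,0],"spin":0},{"dp":[0.008,-0.23,0],"spin":0},{"dp":[0.008,-0.23,0],"spin":0}]'
for i in 1 2 3; do python3 -c "
from plant import r;o=r.get_obs();print(o['tool_pos'],o['force'])"; done
python3 m6.py
```

```text
t: 10.72
tool_pos: [0.5339, 0.1754, 0.0079]
orientation: [3.134, -0.2, 0.002]
force: [-1.5, -6.0, 10.5]
finger_gap: 0.648
[0.5338956  0.17542585 0.00794526] [-1.53230682 -6.04044287 10.5160371 ]
[0.5338956  0.17542585 0.00794526] [-1.53230682 -6.04044287 10.5160371 ]
[0.5338956  0.17542585 0.00794526] [-1.53230682 -6.04044287 10.5160371 ]
plate [0.4997 0.2756 0.5967 0.2632] w 0.09777646668571344 yaw -0.12706688059618548
   mid in tool [ 0.0023 -0.095 ]
far outer tape [0.4968 0.2605 0.593  0.2482] w 0.09700921571482675 yaw -0.1271800108098918
   mid in tool [ 0.0009 -0.0796]
meter edge [0.5144 0.2342 0.5677 0.2274] w 0.053751250009502045 yaw -0.1274030345793025
   mid in tool [ 0.0001 -0.0559]
[0.5339 0.1754 0.0079] [-1.5323 -6.0404 10.516 ]
```

Run:
```python
from h import *
d=get_image("wrist");cv2.imwrite("pics/w7.png",d["image"])
```

```text
(no output)
```

View pics/w7.png

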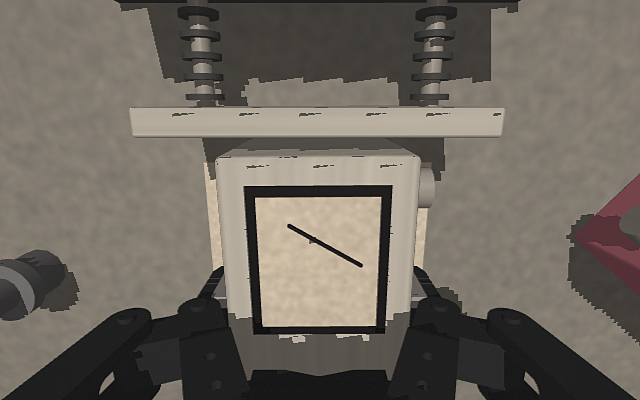

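```bash
cat > m7.py <<'E'
from m6 import *
import sys
a=eval(sys.argv[1]);print("=====");fr(a,.053,"plate top")
E
python3 m7.py '[(130.5,136),(503.5,136)]' | sed -n '/=====/,$p'
```

```text
=====
plate top [0.4911 0.2424 0.5915 0.2295] w 0.10123517036204444 yaw -0.12741941231590637
   mid in tool [-0.0003 -0.061 ]
```

```bash
python3 -m pendant '[{"dp":[0,-0.02,0],"spin":0},{"dp":[0,-0.04,0],"spin":0},{"dp":[0,-0.06,0],"spin":0},{"dp":[0,-0.08,0],"spin":0},{"dp":[0,-0.08,0],"spin":0},{"dp":[0,-0.08,0],"spin":0}]'
python3 - <<'E'
from h import *
o=r.get_obs();print(o["tool_pos"],o["force"])
d=get_image("wrist");cv2.imwrite("pics/w8.png",d["image"])
E
```

```text
t: 11.62
tool_pos: [0.5351, 0.1858, 0.0079]
orientation: [3.132, -0.2, 0.001]
force: [-1.4, -11.8, 12.5]
finger_gap: 0.65
[0.53514004 0.18579971 0.00792755] [ -1.39614046 -11.76065594  12.51567289]
```

View pics/w8.png

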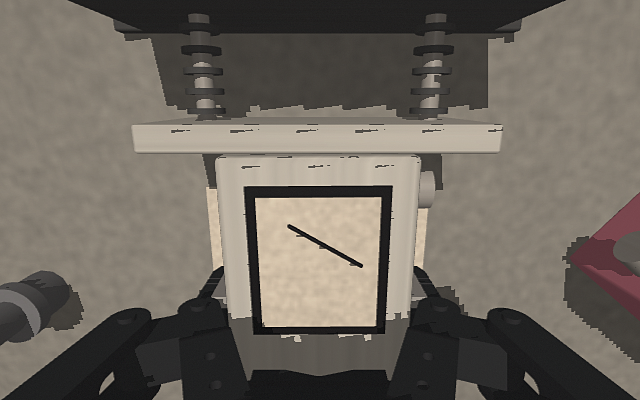

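```bash
python3 -m pendant '[{"dp":[0,-0.015,0],"spin":0},{"dp":[0,-0.03,0],"spin":0},{"dp":[0,-0.045,0],"spin":0},{"dp":[0,-0.045,0],"spin":0},{"dp":[0,-0.045,0],"spin":0},{"dp":[0,-0.045,0],"spin":0},{"dp":[0,-0.045,0],"spin":0},{"dp":[0,-0.045,0],"spin":0}]'
python3 - <<'E'
from h import *
o=r.get_obs();print(o["tool_pos"],o["force"],o["orientation"])
d=get_image("wrist");cv2.imwrite("pics/w9.png",d["image"])
E
```

```text
t: 12.68
tool_pos: [0.5357, 0.1911, 0.0079]
orientation: [3.13, -0.2, -0.0]
force: [-1.5, -17.0, 14.1]
finger_gap: 0.651
[0.53573743 0.19107363 0.00793298] [ -1.52498438 -16.99303252  14.11686062] [ 3.13011307e+00 -2.00395880e-01 -7.15597299e-05]
```

View pics/w9.png

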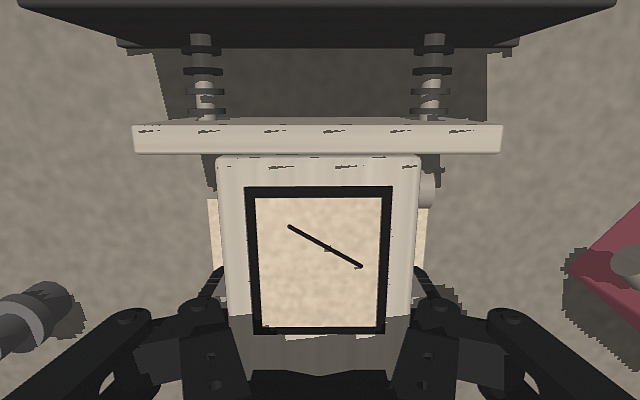

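```bash
python3 -m pendant '[{"dp":[0,0,0],"spin":0},{"dp":[0,0,0],"spin":0},{"dp":[0,0,0],"spin":0},{"dp":[0,0,0],"spin":0}]'; python3 m7.py '[(135,153),(502.5,153)]' | sed -n '/=====/,$p'
python3 - <<'E'
from h import *
o=r.get_obs();print(np.linalg.norm(R.from_rotvec(o["orientation"]).as_matrix()[:,2]-[0,0,-1]))
d=get_image("scene");cv2.imwrite("pics/s9.png",d["image"])
d=get_image("top");cv2.imwrite("pics/t9.png",d["image"])
E
```

```text
t: 13.22
tool_pos: [0.5357, 0.1911, 0.0079]
orientation: [3.13, -0.2, -0.0]
force: [-0.9, -17.5, 15.2]
finger_gap: 0.649
=====
plate top [0.4931 0.2536 0.5932 0.2407] w 0.10084859303982356 yaw -0.12783149132760294
   mid in tool [ 0.0002 -0.0566]
0.005029080631991502
```

View pics/s9.png

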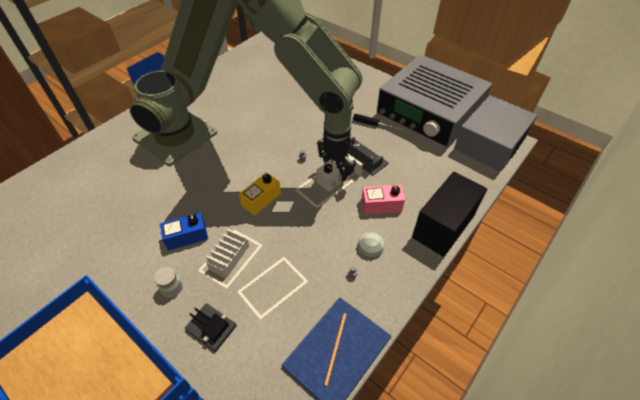

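```bash
python3 -c "
from plant import r;print(r.close_job());print(r.get_obs()['t'])"
```

```text
the job is handed in; nothing more can be done
None
the job is handed in; nothing more can be done
```

I gripped the meter by its long sides, slid it along the table into the taped outline and paused there. I then pushed it straight onto the sprung plate and handed the job in at about 13.3 s, still gripping and pushing; no verdict came back.

- **In the outline:** it stood still for about 0.4 s. It was about 4 mm short of the outline's centre, within about 2 mm sideways, and within 0.01 rad of the bracket's direction. It was about 39 mm clear of the plate.
- **On the plate, spring push:** three rough estimates agree.
  - In the wrist picture the plate had moved in about 11.3 mm, which means about 11 N.
  - The travel after contact was about 10.8 mm.
  - The tool force of about 17 N, less about 6 N of table friction, leaves about 11 N.
- **On the plate, fit:** it was centred to within about 1 mm and in line with the plate within about 0.01 rad. The tool had stopped moving in the last readings, and the gripper stayed at table height throughout.
- **Other things on the table:** in the last overview picture they all looked where they were at the start. I compared that by eye and did not measure it.

No check failed. Two readings disagreed slightly: the sideways offset came out between 0.1 and 2.5 mm depending on which edge I measured. The gripper also pressed the meter down with 10 to 15 N, which probably added to the table friction.

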